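# Load a dish on the turntable and hold the spring dial at its third click

## Task

Pick up the lidded pink dish and set it gently, level and centred, on the small raised blue platen of the dish turntable, and let go of it. Then turn the turntable's spring-return dial clockwise past its first two clicks to the third (pointer at the green mark, not on to the stop beyond it) and keep holding it there: finish with the gripper still on the dial, since it springs back if let go. Do not drop the dish, and leave the orange dish, the brown bottle and the memory stick where they are.

Things in the scene. Friction and masses are not known exactly. Their poses are not given: they have to be found in the camera images.
- turntable: White fixed dish turntable, housing 120 (its x) x 190 (its y) x 45 mm high, grey top. Origin at the centre of its underside on the bench, z up. The platen stands at its y +50 mm, the black dial at its y -50 mm; x points away from the robot at yaw 0 (yaw varies by about +-0.3 rad).
- platen_top (a point): Centre of the top face of the platen: a round disc 40 mm across with a blue face, on a thin steel spindle over a black collar, top 75 mm over the bench and 30 mm over the housing. No rim; the dish overhangs it all round. Axes as the turntable.
- dial_grip (a point): Centre of the dial's bar grip, on the dial's axis, 65 mm over the bench. The black bar is 40 mm long (along this point's x, the white pointer line is at +x), 12 mm thick (y), and 24 mm high (from 12 mm below to 12 mm above this point) on a round skirt 44 mm across whose top lies 12 mm below this point. The point turns with the dial. Grip the bar from above across its 12 mm.
- dial (a joint): Turn of the dial in rad, growing clockwise seen from above. 0 at rest (pointer 0.6 rad to the left of the turntable's x axis), clicks 1, 2, 3 at 0.4, 0.8, 1.2 (white, white and green marks on the housing), hard stop at 1.5. A spring always returns it to 0 when let go, from the clicks too: about 0.04 N m at rest rising to 0.07 N m at click 3; each click adds and takes away about 0.03 N m, so up to 0.1 N m is needed.
- pink_dish: The same lidded pink dish as the next entry; origin at the centre of its underside.
- pink_dish_center (a point): Centre of the lidded pink dish (half-way up, 7 mm over its underside): a round disc, solid part 56 mm across and 14 mm high, about 30 g. Starts flat on the bench, left of the turntable; it and the orange dish may have swapped places. Axes: z up through the lid.
- orange_dish: Bystander: small orange lidded dish, 35 mm across, 11 mm high, loose; origin at the centre of its underside.
- brown_bottle: Bystander: brown bottle with a white cap, 30 mm across, 66 mm high, standing loose; origin at the centre of its underside.
- memory_stick: Bystander: dark memory stick, 18 x 57 x 8 mm, loose; origin at the centre of its underside.
Not all that is in view belongs to the job. Of the things that look like the pink_dish, take the one that is farthest to the robot's right at the start.

How it is judged:
On the way, in this order (a step that is already met when the one before it is completed fails the run):
1. the pink dish lies level and centred on the platen, let go, while the dial is at rest (horizontal distance between pink_dish_center and platen_top below 0.012 m and z of pink_dish_center in the frame of platen_top between 0.003 and 0.011 m and angle between pink_dish_center's own z axis and vertical below 0.1 rad and contact force between turntable and pink_dish above 0.05 N and contact force between the arm and pink_dish below 0.05 N and value of joint dial below 0.15 rad), for 0.3 s.
2. the dial is turned past the first click (value of joint dial above 0.45 rad).
3. the dial is held by the gripper at the third click (value of joint dial between 1.05 and 1.35 rad and contact force between the fingers and turntable above 0.5 N), for 0.3 s.
At the end, for the whole second after the job is handed in: The gripper still holds the dial (more than 0.5 N), at rest between 1.05 and 1.35 rad (third click is 1.2), while the pink dish rests on the platen alone, untouched by the robot, its centre within 12 mm of the platen's axis, tilted less than 0.1 rad (all of step 3 and horizontal distance between pink_dish_center and platen_top below 0.012 m and z of pink_dish_center in the frame of platen_top between 0.003 and 0.011 m and angle between pink_dish_center's own z axis and vertical below 0.1 rad and contact force between turntable and pink_dish above 0.05 N and contact force between the arm and pink_dish below 0.05 N and velocity of joint dial between -0.1 and 0.1 rad/s and linear speed of pink_dish below 0.02 m/s); the arm keeps its last pose, push and grip.
It fails at once if the orange dish is moved more than 30 mm or tipped (distance of orange_dish from where it was at the start of the episode above 0.03 m or angle between orange_dish's own z axis and vertical above 0.4 rad).
It fails at once if the brown bottle is moved more than 30 mm or tipped (distance of brown_bottle from where it was at the start of the episode above 0.03 m or angle between brown_bottle's own z axis and vertical above 0.4 rad).
It fails at once if the memory stick is moved more than 30 mm or tipped (distance of memory_stick from where it was at the start of the episode above 0.03 m or angle between memory_stick's own z axis and vertical above 0.4 rad).
It fails at once if the pink dish is dropped or thrown (over 0.5 m/s out of the gripper) (linear speed of pink_dish above 0.5 m/s and contact force between the fingers and pink_dish below 0.01 N).
It fails at once if the pink dish is tipped (angle between pink_dish_center's own z axis and vertical above 0.6 rad).
It also fails if it takes over 54 s, if anything falls off the work surface, if the arm or the gripper's body presses on something with over 40 N, if the wrist force passes 120 N, or if a joint passes its speed limit or range.

## Robot

A 7-joint arm with a two-finger parallel gripper is mounted at the origin on a cart in front of the work surface, level with it; the furniture and walls round the work are solid. World frame = base frame: x ahead of the robot, y to its left, z up, the work surface at z = 0. Lengths are in m, angles in rad, forces in N, time in s.
With the tool pointing down it reaches from about 0.4 to 0.875 m from the base axis. Payload 19.3 kg.
Tool frame: the origin (TCP) lies midway between the tips of the shut fingers; the grasp point (between the pads) lies arm.pinch_z behind it (arm.pinch_z is the distance from the TCP to the grasp point, in m); z points along the fingers, y is the line along which they close (so a half turn about z gives the same grasp; the last joint's range is limited). The gripper opens to 85 mm and grips with 20 to 120 N. Pads are 22 mm wide; open, the fingers measure 114 mm over their backs; the gripper's body (76 mm by 85 mm) begins 54 mm behind the grasp point. The pads swing forward as they close: fully open they stand 13 mm farther back than shut.
Start: joints at [-1.269, 0.521, -0.036, 1.599, 0.021, 1.021, -0.113], TCP at [0.227, 0.582, 0.231] pointing down, gripper open.
Joint ranges: [-2.91, 2.91], [-0.3, 2.13], [-1.5, 1.42], [0.17, 2.43], [-1.26, 4.41], [0.16, 1.93], [-2.52, 2.52]. Speed limits (rad/s): [1.89, 1.89, 2.39, 2.39, 3.01, 3.01, 3.01].

## Interface

Orientations are given as a unit quaternion [x, y, z, w].
In Python, from plant import arm, imaging, finish_job gives the robot as it stands.
- The arm moves only by the shell command python3 -m handwheel 'ROWS'. ROWS is JSON, a list of rows, each a list of 7 numbers: the opening, from 0 (shut) to 1 (fully open), then the shift along the world's x, y, z in units of 50 mm (1.0 is 50 mm), then the turn, a rotation vector about the world's x, y, z in units of 5 degrees (1.0 is 5 degrees). A call has exactly 10 rows; each row is the pose to reach, as a shift and turn from the pose commanded when the call began; what a row does not reach only later rows make up. A row lasts 1/10 s, in which the tool goes at most 50 mm and 8.59 degrees, less where a joint would pass 70% of its speed; a pose out of reach is approached as far as the arm can. A call with a gripper value outside its range is refused whole. The fingers move at their own pace and stop on an object; the grip force is fixed at half the most. Time passes only in rows, so rows that repeat a pose let the fingers close, or fill a call up. It gives the time, the measured TCP pose, the force, the opening and the grip force at its end, in the units of the state.
- arm.get_state(): the state, without advancing time (a new reading comes with each control period).
- imaging.get_image(name): name is "scene" or "top" or "wrist"; returns a dict with "frame" (420x560x3 uint8, blue, green, red), "fovy" (degrees; the focal length in pixels is half the picture's height over the tangent of half this angle, whatever the lens; pixels are square), "cx", "cy" (the principal point, pixels), "dist" ([k1, k2, p1, p2, k3] as OpenCV has them; the pictures are not rectified), "R" (3x3) and "t" (3): a world point X has camera coordinates R X + t. Camera axes: x right, y down, z forward; pixel columns grow to the right and rows downward; lengths in m; the calibration is good to about 2 mm. A picture is of the moment at which its call begins. There is no depth.
- finish_job(): hands the job in; it is judged then, once.
The state is a dict: "time_s": time; "joint_pos": joint angles; "joint_vel": joint speeds; "effort": joint torques, N m; "position": TCP position; "tool_rot": TCP orientation; "ft_force": force on the tool from outside, world axes, zero at the start; "wrist_torque": the same for the moment, N m; "grip_width": opening from 0.0 (shut) to 1.0 (fully open); "grip_force": force on a finger pad.
Only numpy, scipy, OpenCV 4.12 (cv2) and the standard library are available. Lean on these libraries where they do the work, as an engineer would, in place of code of your own. Each camera call takes 0.05 s, during which the arm holds its last target. There are 200 camera calls.

## Working session

There is one attempt and no reset: what is moved stays moved. The work goes in short steps, Python scripts to look and compute and a shell command to move; the robot and the scene stay as the last step left them, time stands still between calls to the robot, and variables do not carry over. Pictures are saved under pics/ and viewed, at most 10 in all, crops included, and the job is handed in when it is done.

```bash
ls; mkdir -p pics; cat > h.py <<'E'
import numpy as np, cv2
from plant import arm, imaging
def grab(name,fn=None):
    d=imaging.get_image(name)
    if fn: cv2.imwrite('pics/'+fn,d['frame'])
    f=d['frame'].shape[0]/2/np.tan(np.radians(d['fovy'])/2)
    d['K']=np.array([[f,0,d['cx']],[0,f,d['cy']],[0,0,1.]]); d['R']=np.array(d['R']);d['t']=np.array(d['t']);d['dist']=np.array(d['dist'],float)
    return d
def ray(d,px):
    u=cv2.undistortPointsIter(np.array([[px]],float),d['K'],d['dist'],None,None,(3,100,1e-9))[0,0]
    v=d['R'].T@np.array([u[0],u[1],1.]); return -d['R'].T@d['t'], v/np.linalg.norm(v)
def atz(d,px,z):
    c,v=ray(d,px); return c+v*(z-c[2])/v[2]
def tri(obs):
    A=np.zeros((3,3));b=np.zeros(3);R=[ray(*o) for o in obs]
    for c,v in R:
        P=np.eye(3)-np.outer(v,v);A+=P;b+=P@c
    x=np.linalg.solve(A,b); return x,[np.linalg.norm(np.cross(x-c,v)) for c,v in R]
def proj(d,X):
    return cv2.projectPoints(np.array([X],float),cv2.Rodrigues(d['R'])[0],d['t'],d['K'],d['dist'])[0][0,0]
E
python3 - <<'E'
from h import *
import pickle
ds={n:grab(n) for n in('scene','top','wrist')}
pickle.dump(ds,open('d0.pkl','wb'))
for n in ds: print(n,ds[n]['fovy'],ds[n]['dist'],-ds[n]['R'].T@ds[n]['t'])
a=np.hstack([cv2.resize(ds[n]['frame'],(400,300)) for n in('wrist',)])
cv2.imwrite('pics/top0.png',cv2.resize(ds['top']['frame'],(800,600)))
cv2.imwrite('pics/scene0.png',cv2.resize(ds['scene']['frame'],(800,600)))
s=arm.get_state();print(s,arm.pinch_z)
E
```

```text
pics
scene 53.3940737181606 [-0.09402042  0.          0.          0.          0.        ] [ 0.21090677 -0.41513025  0.62320682]
top 57.89202627760836 [0.00734402 0.         0.         0.         0.        ] [0.42889192 0.19789755 1.00541998]
wrist 63.80344727010908 [-0.01439757  0.          0.          0.          0.        ] [0.156483   0.60776428 0.37228757]
{'time_s': 0.15, 'joint_pos': array([-1.26920384,  0.52186674, -0.03633059,  1.59985258,  0.02123629,
        1.02109745, -0.11282583]), 'joint_vel': array([ 0.00030213, -0.00051166,  0.00065132, -0.00246187, -0.00016308,
        0.00049653,  0.0013377 ]), 'effort': array([ 1.74974248e-03, -9.27383924e+01,  1.98057689e+00, -3.70057976e+01,
        1.79582502e-02,  6.44436470e-03, -4.35698087e-05]), 'position': array([0.22700066, 0.5820607 , 0.23087314]), 'tool_rot': array([ 1.84835689e-01,  9.82769348e-01, -4.17656041e-04, -3.54203335e-05]), 'ft_force': array([0.51094273, 0.3410383 , 0.5112472 ]), 'wrist_torque': array([-0.00988983,  0.02233795, -0.01808097]), 'grip_force': 0.0, 'grip_width': 0.9956659429167608} 0.0187
```

View pics/top0.png

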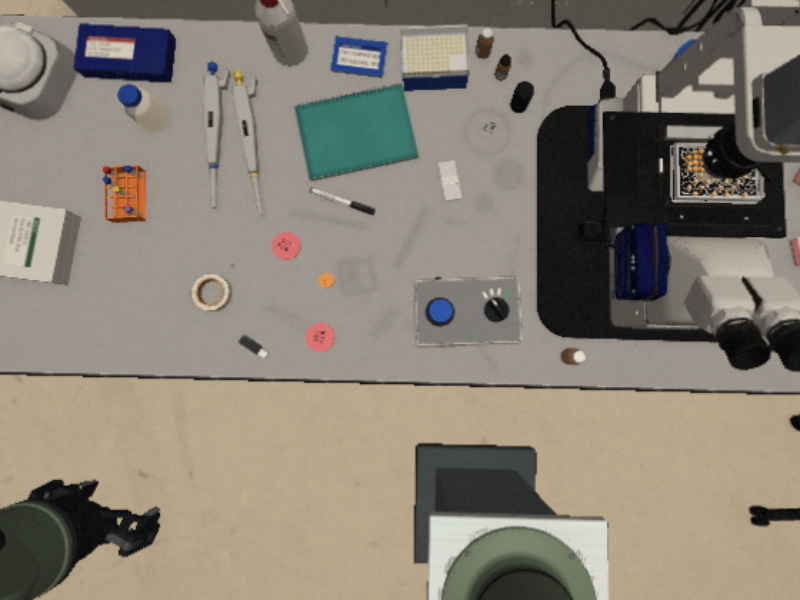

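View pics/scene0.png

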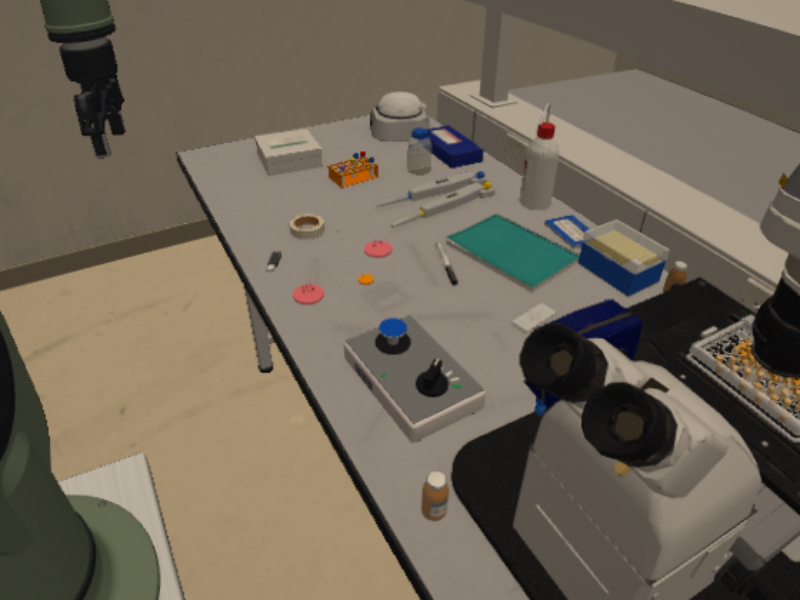

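The top view looks down with the robot at the bottom. There are two pink look-alikes, at top (287,246) and (320,337) on the 800x600 picture. The orange dish is at (326,280), the platen at (440,311), the dial at (497,309), the bottle at (573,356) and the stick at (253,346). The description says farthest right, so I choose (320,337).

```bash
python3 - <<'E'
from h import *
import pickle
ds=pickle.load(open('d0.pkl','rb')); T,S=ds['top'],ds['scene']
def blobs(d,lo,hi,mn=15):
    m=cv2.inRange(cv2.cvtColor(d['frame'],cv2.COLOR_BGR2HSV),lo,hi)
    n,l,st,c=cv2.connectedComponentsWithStats(m)
    return [(c[i].round(1),st[i].tolist()) for i in range(1,n) if st[i,4]>mn]
for nm,lo,hi in(('pink',(170,90,100),(180,255,255)),('orange',(8,150,150),(18,255,255)),('blue',(105,150,60),(118,255,255))):
    for n in('top','scene'): print(nm,n,[b for b in blobs(ds[n],lo,hi)][:14])
k=.7
for a,b,w in(((320,337),(308,294),'pinkR'),((287,246),(378,249),'pinkL'),((440,311),(393,328),'platen'),((326,280),(366,280),'orange')):
    print(w,tri([(T,np.array(a)*k),(S,np.array(b)*k)]))
for w,p in(('c1',(415,280)),('c2',(517,277)),('c3',(521,342)),('c4',(417,346))): print(w,atz(T,np.array(p)*k,.045))
c=lambda d,x,y,w,h:cv2.resize(d['frame'][y:y+h,x:x+w],(400,300),interpolation=cv2.INTER_CUBIC)
cv2.imwrite('pics/crop0.png',np.vstack([np.hstack([c(T,270,180,120,90),c(S,230,210,120,90)]),np.hstack([c(T,170,160,120,90),c(S,180,155,120,90)])]))
E
```

```text
pink top [(array([203.6, 175.2]), [199, 169, 11, 13, 50]), (array([221.9, 229.6]), [218, 226, 9, 8, 31]), (array([219.8, 238.3]), [215, 234, 10, 12, 48])]
pink scene []
orange top [(array([ 89.1, 135.7]), [73, 116, 29, 37, 623]), (array([227.9, 195.7]), [224, 191, 9, 10, 75])]
orange scene [(array([250.1, 123.6]), [240, 115, 24, 16, 149]), (array([256. , 194.9]), [251, 192, 11, 7, 61])]
blue top [(array([87.9, 34.5]), [52, 17, 66, 35, 1391]), (array([251.5,  38.6]), [232, 26, 39, 27, 408]), (array([478.7,  32.9]), [473, 28, 13, 12, 34]), (array([148.3,  46.8]), [146, 44, 6, 8, 32]), (array([90. , 66.2]), [83, 60, 16, 14, 169]), (array([ 89.3, 117.6]), [87, 116, 6, 4, 18]), (array([ 74.5, 125.7]), [72, 124, 6, 5, 16]), (array([308.1, 216.9]), [300, 209, 17, 17, 211])]
blue scene [(array([313.9,  99.5]), [289, 89, 49, 21, 350]), (array([427.7, 185.9]), [382, 151, 84, 56, 969]), (array([406. , 222.4]), [398, 219, 17, 7, 53]), (array([274.8, 228.7]), [266, 223, 19, 13, 185]), (array([401.6, 227.3]), [397, 226, 11, 4, 19]), (array([377.6, 284.8]), [375, 279, 7, 12, 59])]
pinkR (array([0.46257324, 0.36769645, 0.00341754]), [np.float64(0.00014990991657605398), np.float64(0.0001499099165761199)])
pinkL (array([0.63133874, 0.43682492, 0.00397082]), [np.float64(0.00034577103385736486), np.float64(0.00034577103385715024)])
platen (array([0.51122715, 0.15065863, 0.07248359]), [np.float64(0.0008473190889986156), np.float64(0.0008473190889986272)])
orange (array([0.56950459, 0.36153123, 0.00075226]), [np.float64(0.0003884326717734306), np.float64(0.00038843267177339757)])
c1 [0.56724041 0.19547501 0.045     ]
c2 [0.57753594 0.01332004 0.045     ]
c3 [0.46175717 0.00544244 0.045     ]
c4 [0.44976712 0.18886565 0.045     ]
```

View pics/crop0.png

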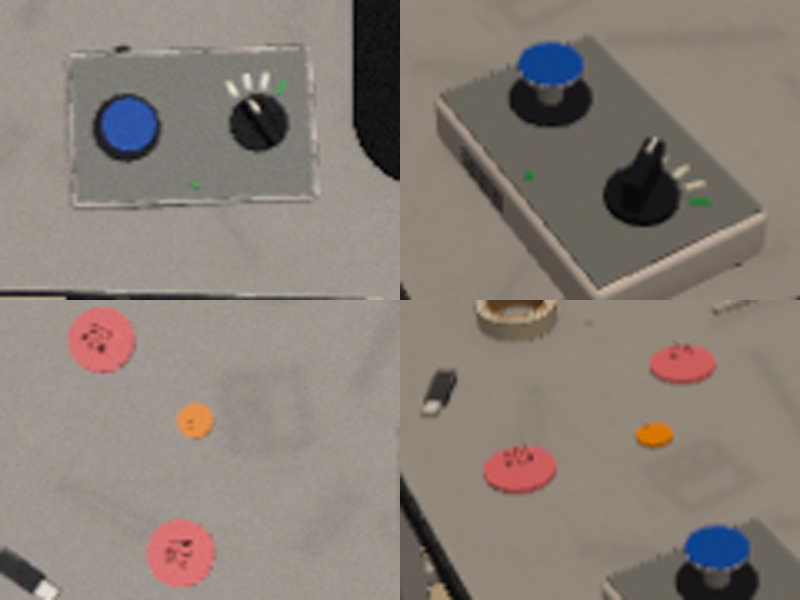

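Chosen: the pink dish at world (0.463, 0.368). Its triangulated height is near the bench and it is about 20 px wide, which fits 56 mm. Platen is at (0.511, 0.151, 0.072). From the housing edges the turntable yaw is about 0.06, so the dial is near (0.517, 0.051). Moving above the dish.

```bash
python3 -m handwheel '[[1,0.6,-0.5,0,0,0,0],[1,1.2,-1,0,0,0,0],[1,1.8,-1.6,-0.2,0,0,0],[1,2.4,-2.2,-0.4,0,0,0],[1,3,-2.8,-0.6,0,0,0],[1,3.6,-3.3,-0.9,0,0,0],[1,4.2,-3.8,-1.1,0,0,0],[1,4.6,-4.2,-1.2,0,0,0],[1,4.7,-4.28,-1.2,0,0,0],[1,4.7,-4.28,-1.2,0,0,0]]'
python3 - <<'E'
from h import *
import pickle
d=grab('wrist','w1.png');pickle.dump(d,open('w1.pkl','wb'));s=arm.get_state();print(s['position'],s['tool_rot'],s['joint_pos'])
for p in((0.463,.368,.01),(.511,.151,.075),(.517,.051,.077)):print(proj(d,p))
E
```

```text
time_s: 1.15
position: [0.4626, 0.3676, 0.1711]
tool_rot: [0.186, 0.983, -0.0, -0.0]
ft_force: [-1.0, 0.7, -0.1]
grip_width: 1.001
grip_force: 0.0
[0.46173289 0.36870483 0.17129132] [ 1.84897469e-01  9.82757790e-01  9.33694837e-05 -2.10980422e-04] [-7.74440010e-01  5.36582494e-01  8.22973123e-04  1.75113210e+00
 -1.15857799e-03  8.53967708e-01  4.25889798e-01]
[277.00579842 190.6308533 ]
[ 61.39586269 350.40651409]
[-31.1131002  390.11311202]
```

View pics/w1.png

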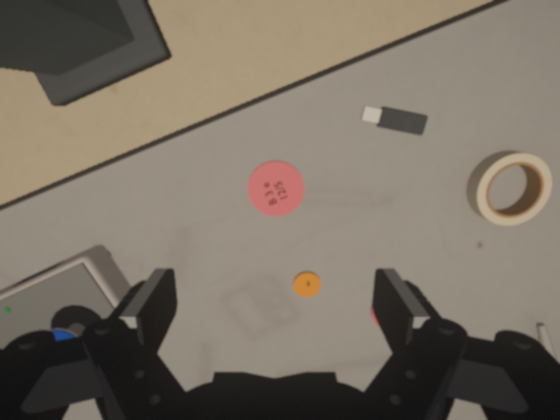

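The wrist view shows the dish at (276,188) against a predicted (277,190). The stick is at (395,120) and orange at (307,285), both clear of the fingers. I'll triangulate the dish with this view.

```bash
python3 - <<'E'
from h import *
import pickle
d=pickle.load(open('w1.pkl','rb'));T=pickle.load(open('d0.pkl','rb'))
def pink(d,x,y,r):
    f=d['frame'].astype(int);m=((f[...,2]-f[...,1]>50)&(f[...,2]-f[...,0]>40)).astype(np.uint8)
    q=np.zeros_like(m);q[y-r:y+r,x-r:x+r]=1
    c=max(cv2.findContours(m*q,0,1)[0],key=cv2.contourArea);e=cv2.fitEllipse(cv2.convexHull(c));return np.array(e[0]),e[1]
W=pink(d,276,188,40);A=pink(T['top'],224,236,16);B=pink(T['scene'],216,206,16)
print(W,A,B)
print(tri([(d,W[0]),(T['top'],A[0]),(T['scene'],B[0])]),tri([(d,W[0]),(T['top'],A[0])]))
p=atz(d,W[0],.01);f=d['K'][0,0];print(p,W[1][1]/f*(d['R']@p+d['t'])[2])
E
```

```text
(array([275.59591675, 188.14881897]), (55.069644927978516, 56.33380126953125)) (array([223.52037048, 235.49214172]), (20.095088958740234, 20.28517723083496)) (array([215.48332214, 205.22236633]), (14.012628555297852, 21.94293975830078))
(array([0.46252036, 0.36796054, 0.00502565]), [np.float64(0.0012829432045206879), np.float64(0.0012019039559090106), np.float64(0.0001460650069480924)]) (array([0.46241378, 0.36797116, 0.00530289]), [np.float64(0.0012401096204146553), np.float64(0.0012401096204146165)])
[0.46033423 0.36764826 0.01      ] 0.051873223476174304
```

```bash
python3 -m handwheel '[[1,0,0,-0.5,0,0,0],[1,0,0,-1,0,0,0],[1,0,0,-1.5,0,0,0],[1,0,0,-2,0,0,0],[1,0,0,-2.5,0,0,0],[1,0,0,-2.9,0,0,0],[1,0,0,-3.2,0,0,0],[1,0,0,-3.35,0,0,0],[1,0,0,-3.42,0,0,0],[1,0,0,-3.42,0,0,0]]'
python3 -m handwheel '[[0.8,0,0,0,0,0,0],[0.7,0,0,0,0,0,0],[0.65,0,0,0,0,0,0],[0.6,0,0,0,0,0,0],[0.5,0,0,0,0,0,0],[0.5,0,0,0,0,0,0],[0.5,0,0,0,0,0,0],[0.5,0,0,0,0,0,0],[0.5,0,0,0,0,0,0],[0.5,0,0,0,0,0,0]]'
```

```text
time_s: 2.2
position: [0.462, 0.3686, 0.0005]
tool_rot: [0.185, 0.983, 0.0, 0.0]
ft_force: [1.0, 0.2, -0.2]
grip_width: 1.001
grip_force: 0.0
time_s: 3.2
position: [0.4624, 0.3685, 0.0014]
tool_rot: [0.185, 0.983, 0.0, 0.0]
ft_force: [-3.0, -3.1, 18.4]
grip_width: 0.625
grip_force: 59.8
```

Gripped: width 0.625 is about 53 mm, at 60 N. Lifting.

```bash
python3 -m handwheel '[[0.5,0,0,0.1,0,0,0],[0.5,0,0,0.3,0,0,0],[0.5,0,0,0.6,0,0,0],[0.5,0,0,1,0,0,0],[0.5,0,0,1.4,0,0,0],[0.5,0,0,1.8,0,0,0],[0.5,0,0,2.2,0,0,0],[0.5,0,0,2.6,0,0,0],[0.5,0,0,2.8,0,0,0],[0.5,0,0,2.8,0,0,0]]'
python3 - <<'E'
from h import *
import pickle
ds={n:grab(n) for n in('wrist','scene','top')};pickle.dump(ds,open('d2.pkl','wb'))
a=cv2.resize(ds['wrist']['frame'],(400,300));b=cv2.resize(ds['scene']['frame'][130:280,130:330],(400,300),interpolation=2)
cv2.imwrite('pics/l2.png',np.hstack([a,b]));print(arm.get_state()['position'])
E
```

```text
time_s: 4.2
position: [0.4627, 0.3687, 0.1421]
tool_rot: [0.185, 0.983, 0.001, 0.001]
ft_force: [0.1, 1.3, -1.0]
grip_width: 0.62
grip_force: 62.9
[0.46172885 0.36800148 0.13958849]
```

View pics/l2.png

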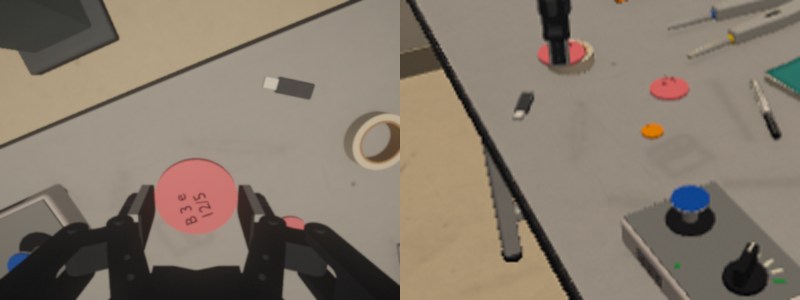

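The dish is held level between the pads: its centre is at (196,195) in the left half, and the turntable and the other dishes are undisturbed. Now the in-hand offset and a refined platen position.

```bash
python3 - <<'E'
from h import *
import pickle
ds=pickle.load(open('d2.pkl','rb'));W,T,S=ds['wrist'],ds['top'],ds['scene']
f=W['frame'].astype(int);m=((f[...,2]-f[...,1]>50)&(f[...,2]-f[...,0]>40)).astype(np.uint8);m[:,:200]=0;m[:,350:]=0
c=max(cv2.findContours(m,0,1)[0],key=cv2.contourArea);e=cv2.fitEllipse(cv2.convexHull(c));print(e)
p=arm.get_state()['position'];q=atz(W,e[0],p[2]+.013);print('dish-tcp',q-p,p)
print('diam',e[1][0]/W['K'][0,0]*(W['R']@q+W['t'])[2])
def blue(d,x,y,r):
    g=d['frame'].astype(int);m=((g[...,0]-g[...,2]>50)).astype(np.uint8);z=np.zeros_like(m);z[y-r:y+r,x-r:x+r]=1
    c=max(cv2.findContours(m*z,0,1)[0],key=cv2.contourArea);e=cv2.fitEllipse(cv2.convexHull(c));return e
a,b=blue(T,308,217,16),blue(S,275,229,16);print(a,b,tri([(T,a[0]),(S,b[0])]),atz(T,a[0],.075),atz(S,b[0],.075))
E
```

```text
((274.0929870605469, 274.787841796875), (105.00682830810547, 115.83488464355469), 89.9129638671875)
dish-tcp [-0.00454211  0.00072255  0.013     ] [0.46172885 0.36800148 0.13958849]
diam 0.04536981638958245
((308.04461669921875, 216.9694366455078), (16.008594512939453, 16.322690963745117), 108.29010772705078) ((274.7109375, 228.7176971435547), (12.406750679016113, 19.164297103881836), 90.49534606933594) (array([0.51183293, 0.15112587, 0.07442113]), [np.float64(0.00026911425750418083), np.float64(0.00026911425750413795)]) [0.51203016 0.15104921 0.075     ] [0.51125431 0.15060476 0.075     ]
```

```bash
python3 -m handwheel '[[0.5,0.1,-0.3,0,0,0,0],[0.5,0.2,-0.8,0,0,0,0],[0.5,0.4,-1.4,0,0,0,0],[0.5,0.5,-2,0,0,0,0],[0.5,0.6,-2.6,0,0,0,0],[0.5,0.8,-3.2,0,0,0,0],[0.5,0.9,-3.7,0,0,0,0],[0.5,1,-4.1,0,0,0,0],[0.5,1.04,-4.3,0,0,0,0],[0.5,1.04,-4.36,0,0,0,0]]'
python3 -m handwheel '[[0.5,0,0,-0.1,0,0,0],[0.5,0,0,-0.3,0,0,0],[0.5,0,0,-0.5,0,0,0],[0.5,0,0,-0.7,0,0,0],[0.5,0,0,-0.8,0,0,0],[0.5,0,0,-0.9,0,0,0],[0.5,0,0,-0.9,0,0,0],[0.5,0,0,-0.9,0,0,0],[0.5,0,0,-0.9,0,0,0],[0.5,0,0,-0.9,0,0,0]]'
python3 - <<'E'
from h import *
import pickle
ds={n:grab(n) for n in('wrist','scene','top')};pickle.dump(ds,open('d3.pkl','wb'))
S,W,T=ds['scene'],ds['wrist'],ds['top']
b=cv2.resize(S['frame'][190:310,220:380],(400,300),interpolation=2)
c=cv2.resize(T['frame'][170:260,260:380],(400,300),interpolation=2)
cv2.imwrite('pics/p3.png',np.hstack([b,c]));p=arm.get_state()['position'];print(p)
f=W['frame'].astype(int);m=((f[...,2]-f[...,1]>50)&(f[...,2]-f[...,0]>40)).astype(np.uint8);m[:,:200]=0;m[:,350:]=0
k=max(cv2.findContours(m,0,1)[0],key=cv2.contourArea);e=cv2.fitEllipse(cv2.convexHull(k));print(e)
print(atz(W,e[0],p[2]+.013)-p)
E
```

```text
time_s: 5.35
position: [0.5141, 0.1489, 0.1399]
tool_rot: [0.186, 0.983, -0.0, -0.0]
ft_force: [-0.2, -0.2, 0.2]
grip_width: 0.624
grip_force: 62.9
time_s: 6.35
position: [0.5143, 0.1503, 0.0956]
tool_rot: [0.185, 0.983, 0.0, 0.0]
ft_force: [-0.3, 1.1, -0.1]
grip_width: 0.628
grip_force: 62.9
[0.51415482 0.15030537 0.09546609]
((274.1433410644531, 274.5693054199219), (105.35741424560547, 116.52351379394531), 89.48701477050781)
[-0.00657389  0.00054895  0.013     ]
```

View pics/p3.png

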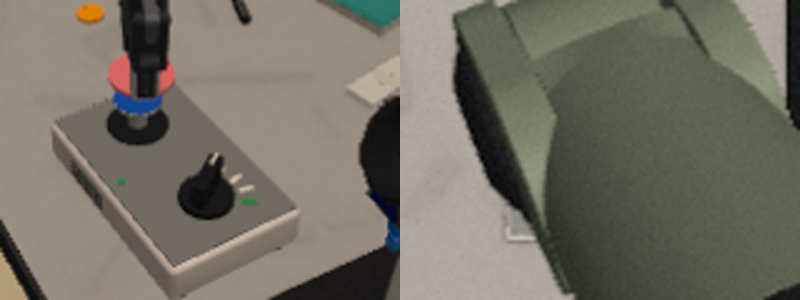

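The scene view shows the dish at (141,76) just above the blue platen at (137,100); the top view is blocked by the arm. Now checking the centring by back-projection.

```bash
python3 - <<'E'
from h import *
import pickle
ds=pickle.load(open('d3.pkl','rb'));S=ds['scene'];f=S['frame'].astype(int)
m=((f[...,2]-f[...,1]>40)&(f[...,2]-f[...,0]>30)).astype(np.uint8);z=m*0;z[205:235,255:300]=1;m*=z
ys,xs=np.nonzero(m);h=cv2.convexHull(np.c_[xs,ys].astype(np.int32));e=cv2.fitEllipse(h);print(h[:,0].tolist(),e)
for zz in(.1,.105,.1085):print(zz,atz(S,e[0],zz))
for dx in (0,):
  for c in((.512,.151),(.510,.151),(.5076,.151)):print(c,proj(S,(*c,.103)))
E
```

```text
[[289, 223], [285, 227], [269, 227], [267, 226], [264, 223], [263, 221], [263, 218], [265, 214], [268, 212], [270, 211], [287, 214], [288, 215], [289, 217]] ((276.3287048339844, 219.4867401123047), (18.680511474609375, 27.025266647338867), 93.2359390258789)
0.1 [0.51349237 0.14810624 0.1       ]
0.105 [0.51060072 0.1427237  0.105     ]
0.1085 [0.50857657 0.13895592 0.1085    ]
(0.512, 0.151) [274.98092491 217.71310255]
(0.51, 0.151) [274.08574211 218.01000651]
(0.5076, 0.151) [273.0093727  218.36698911]
```

Centred within about 3 mm. Lowering slowly.

```bash
python3 -m handwheel '[[0.5,0,0,-0.05,0,0,0],[0.5,0,0,-0.1,0,0,0],[0.5,0,0,-0.15,0,0,0],[0.5,0,0,-0.2,0,0,0],[0.5,0,0,-0.25,0,0,0],[0.5,0,0,-0.3,0,0,0],[0.5,0,0,-0.33,0,0,0],[0.5,0,0,-0.36,0,0,0],[0.5,0,0,-0.36,0,0,0],[0.5,0,0,-0.36,0,0,0]]'
```

```text
time_s: 7.5
position: [0.5141, 0.1503, 0.0773]
tool_rot: [0.185, 0.983, 0.0, 0.0]
ft_force: [-0.7, 0.3, -0.2]
grip_width: 0.623
grip_force: 62.9
```

```bash
python3 -m handwheel '[[0.5,0,0,0,0,0,0],[0.5,0,0,-0.01,0,0,0],[0.5,0,0,-0.02,0,0,0],[0.5,0,0,-0.02,0,0,0],[0.5,0,0,-0.03,0,0,0],[0.5,0,0,-0.03,0,0,0],[0.5,0,0,-0.04,0,0,0],[0.5,0,0,-0.04,0,0,0],[0.5,0,0,-0.04,0,0,0],[0.5,0,0,-0.04,0,0,0]]'
```

```text
time_s: 8.5
position: [0.5142, 0.1503, 0.0764]
tool_rot: [0.185, 0.983, 0.0, 0.0]
ft_force: [-7.6, -2.1, 25.5]
grip_width: 0.626
grip_force: 65.5
```

Contact at z 0.0764. Ease off 1 mm and open.

```bash
python3 -m handwheel '[[0.5,0,0,0.01,0,0,0],[0.5,0,0,0.015,0,0,0],[0.5,0,0,0.015,0,0,0],[0.62,0,0,0.015,0,0,0],[0.66,0,0,0.015,0,0,0],[0.7,0,0,0.015,0,0,0],[0.75,0,0,0.015,0,0,0],[0.85,0,0,0.015,0,0,0],[1,0,0,0.015,0,0,0],[1,0,0,0.015,0,0,0]]'
python3 - <<'E'
from h import *
import pickle
ds={n:grab(n) for n in('wrist','scene')};pickle.dump(ds,open('d4.pkl','wb'))
S,W=ds['scene'],ds['wrist']
b=cv2.resize(S['frame'][190:310,220:380],(400,300),interpolation=2)
cv2.imwrite('pics/p4.png',np.hstack([b,cv2.resize(W['frame'],(400,300))]))
f=W['frame'].astype(int);m=((f[...,2]-f[...,1]>50)&(f[...,2]-f[...,0]>40)).astype(np.uint8);m[:,:200]=0;m[:,350:]=0
k=max(cv2.findContours(m,0,1)[0],key=cv2.contourArea);e=cv2.fitEllipse(cv2.convexHull(k));print(e,atz(W,e[0],.089),arm.get_state()['ft_force'])
E
```

```text
time_s: 9.5
position: [0.5141, 0.1503, 0.076]
tool_rot: [0.185, 0.983, -0.0, -0.0]
ft_force: [-1.0, -0.1, 0.1]
grip_width: 1.004
grip_force: 0.0
((274.02825927734375, 275.398681640625), (106.04656219482422, 116.17935180664062), 90.57091522216797) [0.50768075 0.15064789 0.089     ] [ 0.78096481  0.12674588 -1.06897393]
```

View pics/p4.png

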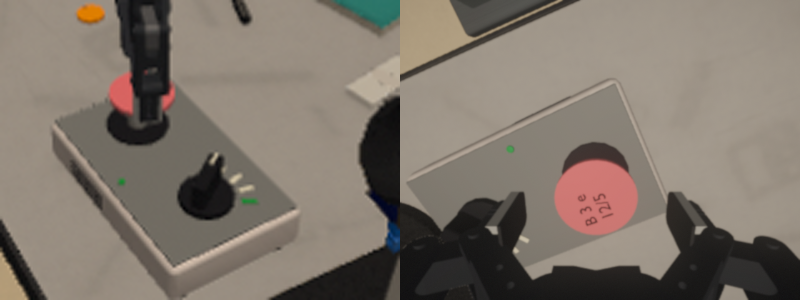

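Released: the dish sits level on the platen, at (141,92) in the scene half. Rising, moving over the dial and yawing +59°.

```bash
python3 -m handwheel '[[1,0,0,0.3,0,0,0],[1,0,0,0.9,0,0,0],[1,0,0,1.5,0,0,0],[1,0,0,2,0,0,0],[1,0,-0.3,2.2,0,0,1],[1,0,-0.8,2.2,0,0,2.5],[1,0,-1.3,2.2,0,0,4],[1,0,-1.7,2.2,0,0,5.5],[1,0.06,-2,2.2,0,0,7],[1,0.06,-2,2.2,0,0,8]]'
python3 -m handwheel '[[1,0,0,0,0,0,1],[1,0,0,0,0,0,2],[1,0,0,0,0,0,3],[1,0,0,0,0,0,3.8],[1,0,0,0,0,0,3.8],[1,0,0,0,0,0,3.8],[1,0,0,0,0,0,3.8],[1,0,0,0,0,0,3.8],[1,0,0,0,0,0,3.8],[1,0,0,0,0,0,3.8]]'
python3 - <<'E'
from h import *
import pickle
ds={n:grab(n) for n in('wrist','scene','top')};pickle.dump(ds,open('d5.pkl','wb'))
S,W,T=ds['scene'],ds['wrist'],ds['top']
b=cv2.resize(S['frame'][190:310,220:380],(400,300),interpolation=2)
c=cv2.resize(T['frame'][170:260,260:380],(400,300),interpolation=2)
cv2.imwrite('pics/p5.png',np.vstack([np.hstack([b,c]),np.hstack([cv2.resize(W['frame'],(400,300)),cv2.resize(W['frame'][100:310,140:420],(400,300))])]))
print(arm.get_state()['joint_pos'])
E
```

```text
time_s: 10.6
position: [0.5173, 0.0479, 0.1861]
tool_rot: [-0.164, 0.987, -0.0, -0.0]
ft_force: [-0.5, 0.1, -0.3]
grip_width: 1.003
grip_force: 0.0
time_s: 11.6
position: [0.5171, 0.0503, 0.1861]
tool_rot: [-0.323, 0.946, -0.0, 0.0]
ft_force: [0.0, 0.4, -0.8]
grip_width: 1.0
grip_force: 0.0
[-0.03624551  0.42011183 -0.22835655  1.91381285  0.12649749  0.82135479
  1.89683644]
```

View pics/p5.png

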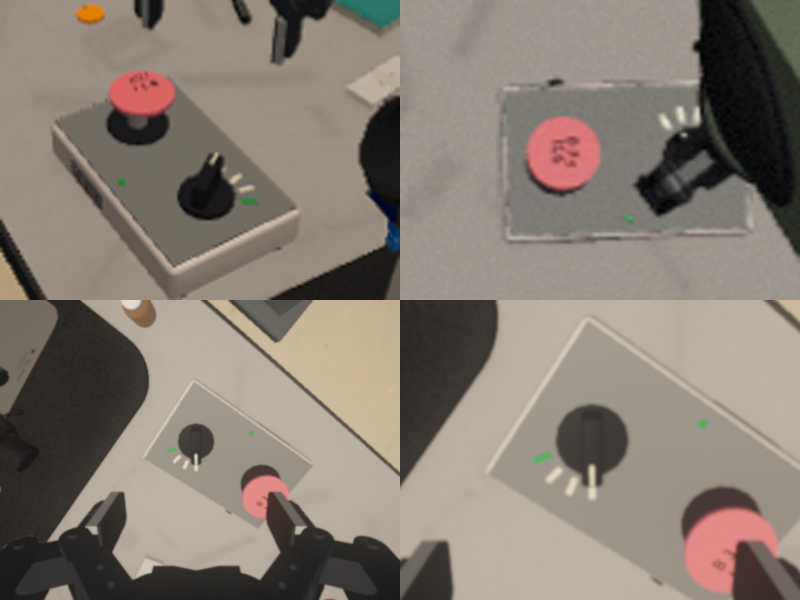

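The dish sits centred and level: top view (564,153), on the platen. The wrist crop shows the dial bar vertical at (592,447), in line with the tool's x, with the pointer at the rest mark. Now measuring the dial centre from three views.

```bash
python3 - <<'E'
from h import *
import pickle
ds=pickle.load(open('d5.pkl','rb'));W=ds['wrist'];d0=pickle.load(open('d0.pkl','rb'));T,S=d0['top'],d0['scene']
g=cv2.cvtColor(W['frame'],cv2.COLOR_BGR2GRAY);m=(g<75).astype(np.uint8);z=m*0;z[165:240,240:310]=1
k=max(cv2.findContours(m*z,0,1)[0],key=cv2.contourArea);e=cv2.fitEllipse(cv2.convexHull(k));print('skirt W',e)
def dark(d,x,y,r):
    g=cv2.cvtColor(d['frame'],cv2.COLOR_BGR2GRAY);m=(g<70).astype(np.uint8);z=m*0;z[y-r:y+r,x-r:x+r]=1
    k=max(cv2.findContours(m*z,0,1)[0],key=cv2.contourArea);return cv2.fitEllipse(cv2.convexHull(k))
t=dark(T,347,217,13);print(t)
s=(302.6,267.9)
print('W',atz(W,e[0],.053),'T',atz(T,t[0],.053),'S',atz(S,s,.053),tri([(W,e[0]),(T,t[0]),(S,s)]))
# dish on platen
D=ds['top'];f=D['frame'].astype(int);m=((f[...,2]-f[...,1]>50)&(f[...,2]-f[...,0]>40)).astype(np.uint8);z=m*0;z[195:245,285:335]=1
k=max(cv2.findContours(m*z,0,1)[0],key=cv2.contourArea);q=cv2.fitEllipse(cv2.convexHull(k));print('dish',atz(D,q[0],.088))
# bar angle from the pointer/white in wrist: use bar edge columns in gradient
p=arm.get_state();print(p['position'])
from scipy.spatial.transform import Rotation as R
print(R.from_quat(p['tool_rot']).as_matrix().round(3))
# pointer line: white at full-img px
a=atz(W,(274.4,237),.077);b=atz(W,(274,182),.077);print(a,b,np.degrees(np.arctan2(*(a-b)[1::-1])))
E
```

```text
skirt W ((274.1957702636719, 200.3168182373047), (47.33613204956055, 54.60411834716797), 178.05282592773438)
((347.0882568359375, 216.38909912109375), (16.694854736328125, 16.78821563720703), 173.0041046142578)
W [0.51785222 0.04952854 0.053     ] T [0.518102   0.05171064 0.053     ] S [0.5167581  0.04838364 0.053     ] (array([0.51850022, 0.05075648, 0.04965624]), [np.float64(0.0006613722111510582), np.float64(0.0004428305462911551), np.float64(0.00027033870238671987)])
dish [0.51445532 0.15054941 0.088     ]
[0.51708711 0.05029235 0.18603858]
[[-0.791 -0.611  0.   ]
 [-0.611  0.791 -0.   ]
 [-0.    -0.    -1.   ]]
[0.53648616 0.06410417 0.077     ] [0.50120366 0.03654518 0.077     ] 37.99321523834324
```

Dial axis (0.518, 0.0505), bar angle 38°, tool aligned. Dish is 2.5 mm off the platen centre, which is fine. Descend and close on the bar.

```bash
python3 -m handwheel '[[0.6,0.02,0,-0.3,0,0,0],[0.5,0.02,0,-0.7,0,0,0],[0.5,0.02,0,-1.1,0,0,0],[0.5,0.02,0,-1.5,0,0,0],[0.5,0.02,0,-1.8,0,0,0],[0.5,0.02,0,-2.1,0,0,0],[0.5,0.02,0,-2.35,0,0,0],[0.5,0.02,0,-2.5,0,0,0],[0.5,0.02,0,-2.56,0,0,0],[0.5,0.02,0,-2.56,0,0,0]]'
python3 -m handwheel '[[0.4,0,0,0,0,0,0],[0.3,0,0,0,0,0,0],[0.2,0,0,0,0,0,0],[0.1,0,0,0,0,0,0],[0,0,0,0,0,0,0],[0,0,0,0,0,0,0],[0,0,0,0,0,0,0],[0,0,0,0,0,0,0],[0,0,0,0,0,0,0],[0,0,0,0,0,0,0]]'
```

```text
time_s: 12.75
position: [0.5181, 0.0503, 0.058]
tool_rot: [-0.323, 0.946, 0.0, -0.0]
ft_force: [0.5, 0.1, 0.3]
grip_width: 0.504
grip_force: 0.0
time_s: 13.75
position: [0.5181, 0.0506, 0.0585]
tool_rot: [-0.323, 0.946, 0.0, 0.0]
ft_force: [-3.5, 1.5, 9.4]
grip_width: 0.126
grip_force: 58.6
```

Gripped at about 11 mm. Turning clockwise, half way first.

```bash
python3 -m handwheel '[[0,0,0,0,0,0,-0.7],[0,0,0,0,0,0,-1.4],[0,0,0,0,0,0,-2.1],[0,0,0,0,0,0,-2.8],[0,0,0,0,0,0,-3.5],[0,0,0,0,0,0,-4.2],[0,0,0,0,0,0,-4.9],[0,0,0,0,0,0,-5.6],[0,0,0,0,0,0,-6.3],[0,0,0,0,0,0,-7]]'
python3 -c "
from h import *
s=arm.get_state();print(s['ft_force'],s['wrist_torque'],s['tool_rot'],s['position'])"
```

```text
time_s: 14.75
position: [0.518, 0.0506, 0.0586]
tool_rot: [-0.022, 1.0, 0.0, 0.0]
ft_force: [-3.7, 2.3, 10.0]
grip_width: 0.127
grip_force: 58.7
[-3.69610116  2.25016253  9.99468783] [0.19057832 0.86251683 0.01053422] [-2.24325122e-02  9.99748343e-01  1.61738085e-04  8.29871047e-05] [0.51801985 0.0506097  0.05855332]
```

```bash
python3 -m handwheel '[[0,0,0,0,0,0,-0.8],[0,0,0,0,0,0,-1.6],[0,0,0,0,0,0,-2.4],[0,0,0,0,0,0,-3.2],[0,0,0,0,0,0,-4],[0,0,0,0,0,0,-4.8],[0,0,0,0,0,0,-5.6],[0,0,0,0,0,0,-6.3],[0,0,0,0,0,0,-6.75],[0,0,0,0,0,0,-6.75]]'
python3 - <<'E'
from h import *
ds={n:grab(n) for n in('wrist','scene','top')}
S,W,T=ds['scene'],ds['wrist'],ds['top']
b=cv2.resize(S['frame'][190:310,220:380],(400,300),interpolation=2)
c=cv2.resize(T['frame'][170:260,260:380],(400,300),interpolation=2)
cv2.imwrite('pics/p6.png',np.vstack([np.hstack([b,c]),np.hstack([cv2.resize(W['frame'],(400,300)),cv2.resize(W['frame'][210:420,140:420],(400,300))])]))
s=arm.get_state();print(s['ft_force'],s['wrist_torque'],s['tool_rot'])
E
```

```text
time_s: 15.75
position: [0.518, 0.0507, 0.0585]
tool_rot: [0.268, 0.963, 0.0, -0.0]
ft_force: [-4.1, 1.2, 10.8]
grip_width: 0.123
grip_force: 58.9
[-4.28356817  1.63989451 11.08557484] [0.29218743 0.89671576 0.04678929] [ 2.67490457e-01  9.63560481e-01  2.29587521e-04 -4.65774718e-05]
```

View pics/p6.png

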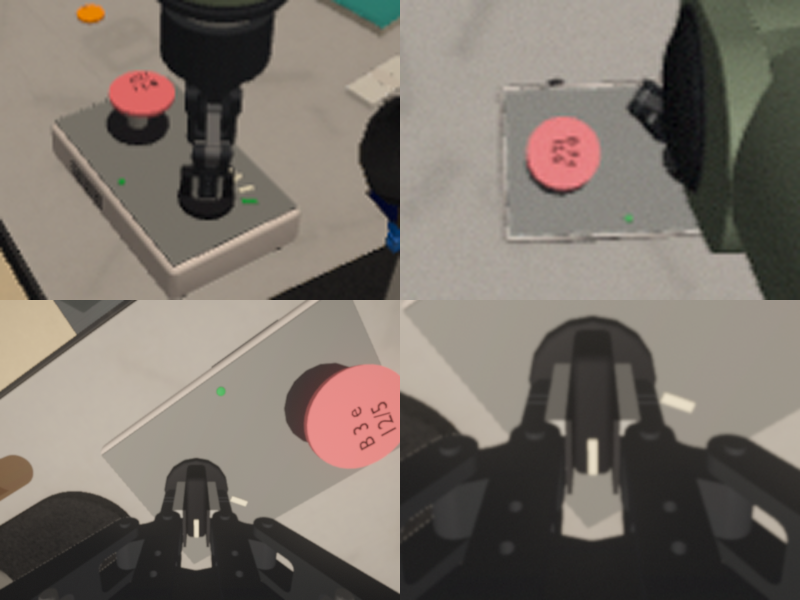

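The bar lies straight between the pads with its pointer at (592,455), and the tool has turned 1.20 rad. The dish still sits level on the platen, clear of the gripper. Hold a second and hand in.

```bash
python3 -m handwheel '[[0,0,0,0,0,0,0],[0,0,0,0,0,0,0],[0,0,0,0,0,0,0],[0,0,0,0,0,0,0],[0,0,0,0,0,0,0],[0,0,0,0,0,0,0],[0,0,0,0,0,0,0],[0,0,0,0,0,0,0],[0,0,0,0,0,0,0],[0,0,0,0,0,0,0]]' && python3 -c "
from plant import finish_job
print(finish_job())"
```

```text
time_s: 16.9
position: [0.518, 0.0507, 0.0585]
tool_rot: [0.268, 0.964, 0.0, -0.0]
ft_force: [-3.0, 2.6, 9.8]
grip_width: 0.124
grip_force: 58.9
the job is handed in; nothing more can be done
None
```

I handed the job in at about 17 s, though the hand-in gave no verdict: the pink dish is let go, level and about 2.5 mm off centre on the platen, and the gripper is still holding the dial, which it has turned about 1.2 rad to the third click.

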